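# Click the ink indicator to the colour in use

### The job

The ink in use is the tin standing on the white coaster. With a fingertip, push the ribs of the indicator's thumbwheel away from the robot, click by click, until the face of that tin's colour (red or blue) lies on top and the wheel has clicked home; do not go past that face. Lift nothing, keep the indicator standing where it is, and leave the tins and everything else alone.

Things in the scene. Friction and masses are not known exactly. Their poses are not given: they have to be found in the camera images.
- indicator: ink-colour indicator: grey metal housing 132 x 88 x 58 mm (x, y, z), 1.6 kg, loose on rubber feet; origin at the centre of its underside; its x axis points away from the robot (within 0.35 rad). A thumbwheel stands out of its top, its level axle along the indicator's y. Round cheeks reach 30 mm from the axle on both sides of the wheel (y = 18 to 27 mm), with white index marks
- axle (a point): centre of the thumbwheel, 56 mm above the table, axes as the indicator's. Wheel 32 mm wide; eight flat coloured faces 35 mm from the axle; between them eight black ribs, 5 mm thick, tips 50 mm from the axle. At rest one face is level on top, the ribs at its edges leaning 22.5 degrees to either side (tips 19 mm before and behind the axle, 46 mm above it)
- wheel (a joint): turn of the wheel, rad; grows as its top moves along the indicator's +x. One click = 0.785. On top: 0 white, 0.785 yellow, 1.571 green, 2.356 blue, 3.142 red, 3.927 black, 4.712 orange, 5.498 grey; stops past both ends. Starts on white or yellow. A spring detent: 3 to 7 N at a rib tip turns it; past half a click it snaps to the next by itself and stays
- tin_red: round red ink tin, diameter 69, height 43 mm, loose; origin at the centre of its underside; stands on one of the coasters
- tin_blue: round blue ink tin, same size, loose; origin at the centre of its underside; stands on the other coaster
- white_coaster: white round coaster, diameter 92, 4 mm thick, fixed; origin at the centre of its underside; the tin on it is the ink in use
- black_coaster: black round coaster, diameter 92, 4 mm thick, fixed; origin at the centre of its underside; carries the tin not in use
- glue_bottle: white glue bottle with a long nozzle, diameter 38, height 151 mm, loose, upright, bystander; origin at the centre of its underside
- tube_white: white paint tube, 45 x 146 x 30 mm, lying loose, bystander; origin at the centre of its underside
- tube_redcap: red paint tube, 36 x 126 x 24 mm, lying loose, bystander; origin at the centre of its underside
Things that resemble listed ones, but are neither listed nor needed, are in the scene too. Of the things shaped like the indicator, the grey one is meant. What is shaped like the tin_blue but turquoise is not meant.

How it is judged (in metres and radians):
At the end, for the whole second after the job is handed in: the face on top is that of the tin on the white coaster (wheel within about 8 degrees of that click), the wheel is at rest, and the indicator stands flat within 20 mm of where it stood (((horizontal distance between tin_red and white_coaster below 0.03 m and value of joint wheel between 3 and 3.29 rad) or (horizontal distance between tin_blue and white_coaster below 0.03 m and value of joint wheel between 2.21 and 2.5 rad)) and velocity of joint wheel between -0.1 and 0.1 rad/s and distance of indicator from where it was at the start of the episode below 0.02 m and angle between indicator's own z axis and vertical below 0.05 rad and linear speed of indicator below 0.02 m/s); the robot touches nothing.
It fails at once if the wheel goes past the wanted face (more than 0.6 click beyond it) ((horizontal distance between tin_blue and white_coaster below 0.05 m and value of joint wheel above 2.83 rad) or value of joint wheel above 3.61 rad).
It fails at once if the indicator is lifted more than 8 mm, tipped more than 0.15 rad or shoved more than 20 mm (height (world z) of indicator above 0.008 m or angle between indicator's own z axis and vertical above 0.15 rad or distance of indicator from where it was at the start of the episode above 0.02 m).
It fails at once if an ink tin, the glue bottle or a tube is moved more than 15 mm (distance of any of tin_red, tin_blue, glue_bottle, tube_white, tube_redcap from where it was at the start of the episode above 0.015 m).
It also fails if it takes over 51 s, if anything falls off the work surface, if the arm or the gripper's body presses on something with over 40 N, if the wrist force passes 120 N, or if a joint passes its speed limit or range.

### The arm

A 6-joint arm with a two-finger parallel gripper is mounted at the origin on a cart in front of the work surface, level with it; the furniture and walls round the work are solid. World frame = base frame: x ahead of the robot, y to its left, z up, the work surface at z = 0. Lengths are in m, angles in degrees, forces in N, time in s.
With the tool pointing down it reaches from about 0.3 to 0.875 m from the base axis. Payload 6.4 kg.
Tool frame: the origin (TCP) lies between the finger pads; the fingertips stand 22 mm ahead of it and the grasp point (between the pads) lies 3 mm ahead of it; z points along the fingers, y is the line along which they close (so a half turn about z gives the same grasp; the last joint's range is limited). The gripper opens to 85 mm and grips with 20 to 120 N. Pads are 22 mm wide; open, the fingers measure 114 mm over their backs; the gripper's body (76 mm by 85 mm) begins 54 mm behind the grasp point. The pads swing forward as they close: fully open they stand 13 mm farther back than shut.
Start: joints at [-83.554, 10.359, 92.074, -0, 77.567, -11.82], TCP at [0.18, -0.546, 0.253] pointing down, gripper open.
Joint ranges: [-171.53, 171.53], [-51.25, 118.39], [17.06, 147.69], [-65.23, 245.23], [0, 150.52], [-178.68, 178.68]. Speed limits (degrees/s): [147.25, 147.25, 172.46, 180, 180, 180].

### API

Orientations are given as a 3x3 rotation matrix whose columns are the frame's x, y, z axes.
In Python, from station import state, get_image, camera_params, close_job, cut_out, tip_of gives the robot as it stands. The module is installed in compiled form; this text tells all that it offers.
- The arm moves only by the tool apply_moves, never from a script. Its arguments are lists of equal length, an entry for each row: "delta_pos": the shift along the tool's x, y, z in m, a list of three; "dr": the turn, a rotation vector about the tool's x, y, z in rad, a list of three; "fingers": the finger opening in m, from 0 to 0.0854. In form: {"delta_pos": [[x, y, z], ...], "dr": [[rx, ry, rz], ...], "fingers": [fingers, ...]}. A call has 1 to 20 rows; each row shifts and turns the commanded pose from where the row before left it, along the tool's axes as they then stand; what a row does not reach is not made up. A row lasts 1/10 s, in which the tool goes at most 50 mm and 8.59 degrees, less where a joint would pass 70% of its speed; a pose out of reach is approached as far as the arm can. A call with a gripper value outside its range is refused whole. The fingers move at their own pace and stop on an object; the grip force is fixed at half the most. Time passes only in rows, so rows that do not move let the fingers close. It gives the time, the measured TCP pose, the force, the opening and the grip force at its end, in the units of the state.
- state(): the state, without advancing time (a new reading comes with each control period).
- get_image(name): name is "scene" or "top" or "wrist"; returns the picture (420x560x3 uint8, red, green, blue); there is no depth.
- camera_params(name): a dict with "camera_matrix" (3x3 intrinsics, pixels), "R" (3x3) and "t" (3): a world point X has camera coordinates R X + t. Camera axes: x right, y down, z forward; pixel columns grow to the right and rows downward; lengths in m; the calibration is good to about 2 mm. A picture is of the moment at which its call begins: read the wrist's pose just before it. camera_params takes no time and is no camera call; for the wrist camera it gives the pose at the moment of the call.
- close_job(): hands the job in; it is judged then, once.
Trained networks look in the newest picture that a camera, given by its name, has taken for a name from the list of things; names that differ only in an ending like _2 or _b are one class to them, and where a whole thing is asked for, a point or a joint stands for the part that bears it (a point fixed in the world has none). Each returns a list of dicts, best first, with "p" (0 to 1); they miss things now and then, are a little off and sometimes report something else, mostly with a low value. They report only what shows in the picture. A call takes as long as a camera call. They do not tell look-alikes from the thing itself.
- cut_out(label, camera): "pixels" (420x560 bool, what is visible of it).
- tip_of(label, camera): "at" ([x, y, z] in m, in world coordinates, good to about 4 mm: a listed point, or the origin of a listed thing).
The state is a dict: "time_s": time; "joints": joint angles; "dq": joint speeds; "joint_torque": joint torques, N m; "ee_pos": TCP position; "ee_rot": TCP orientation; "force": force on the tool from outside, world axes, zero at the start; "ft_torque": the same for the moment, N m; "gripper_width": finger opening in m; "grasp_force": force on a finger pad.
Only numpy, scipy, OpenCV 4.12 (cv2) and the standard library are available. Lean on these libraries where they do the work, as an engineer would, in place of code of your own. Each camera call takes 0.05 s, during which the arm holds its last target. There are 200 camera calls.

## Working session

There is one attempt and no reset: what is moved stays moved. The work goes in short steps, Python scripts to look and compute and a tool call to move; the robot and the scene stay as the last step left them, time stands still between calls to the robot, and variables do not carry over. Pictures are saved under pics/ and viewed, at most 10 in all, crops included, and the job is handed in when it is done.

Besides the shell and the picture viewer there is one more tool, called by a JSON object that holds its "name" and its "arguments", one argument or row to a line. apply_moves: Moves the arm, as the interface text tells. Its arguments: {"type":"object","properties":{"delta_pos":{"type":"array","items":{"type":"array","items":{"type":"number"}}},"dr":{"type":"array","items":{"type":"array","items":{"type":"number"}}},"fingers":{"type":"array","items":{"type":"number"}}},"required":["delta_pos","dr","fingers"]}

```bash
mkdir -p pics
python3 - <<'E'
from station import *
import cv2,numpy as np
for c in("scene","top"):
    im=get_image(c); cv2.imwrite(f"pics/{c}0.png",im[:,:,::-1])
    for l in("indicator","axle","tin_red","tin_blue","white_coaster","black_coaster","glue_bottle","tube_white","tube_redcap"):
        P=camera_params(c)
        for d in tip_of(l,c)[:4]:
            x=P["camera_matrix"]@(P["R"]@np.array(d["at"])+P["t"]); print(c,l,round(d["p"],2),np.round(d["at"],3),np.round(x[:2]/x[2]))
s=state();print(s["time_s"],s["ee_pos"],s["ee_rot"])
E
```

```text
scene indicator 0.75 [0.513 0.085 0.002] [294. 246.]
scene indicator 0.75 [ 0.571 -0.336  0.002] [247. 169.]
scene indicator 0.66 [ 0.381 -0.06   0.004] [322. 208.]
scene axle 0.77 [ 0.382 -0.057  0.058] [323. 195.]
scene axle 0.67 [0.512 0.086 0.054] [294. 233.]
scene tin_red 0.74 [ 0.496 -0.202  0.001] [277. 188.]
scene tin_blue 0.87 [ 0.521 -0.081 -0.002] [278. 212.]
scene white_coaster 0.49 [ 0.5   -0.201  0.   ] [275. 189.]
scene black_coaster 0.4 [ 0.667 -0.122 -0.001] [230. 211.]
scene glue_bottle 0.84 [ 0.7    0.243 -0.   ] [240. 299.]
scene tube_white 0.82 [ 0.419  0.359 -0.001] [357. 313.]
scene tube_white 0.32 [ 0.572 -0.334  0.006] [247. 168.]
scene tube_redcap 0.56 [ 0.571 -0.335  0.001] [247. 169.]
top indicator 0.84 [ 0.519  0.086 -0.001] [253. 216.]
top indicator 0.57 [ 0.378 -0.058  0.004] [312. 272.]
top axle 0.93 [0.516 0.079 0.056] [254. 215.]
top axle 0.89 [ 0.38  -0.056  0.055] [312. 271.]
top tin_red 0.8 [ 0.496 -0.203  0.004] [369. 223.]
top tin_blue 0.75 [ 0.664 -0.131  0.005] [338. 158.]
top tin_blue 0.64 [ 0.527 -0.085  0.001] [321. 212.]
top white_coaster 0.75 [ 0.501 -0.202  0.001] [368. 221.]
top black_coaster 0.82 [ 0.662 -0.124  0.002] [335. 159.]
top glue_bottle 0.59 [0.698 0.245 0.   ] [191. 148.]
top tube_white 0.57 [ 0.42   0.361 -0.004] [143. 258.]
top tube_redcap 0.7 [ 0.57  -0.335 -0.003] [420. 193.]
1.0 [ 0.18023879 -0.54604638  0.25331422] [[ 9.49608504e-01  3.13438493e-01 -3.92806200e-07]
 [ 3.13438492e-01 -9.49608502e-01 -7.26933052e-05]
 [-2.31578921e-05  6.89070603e-05 -9.99999997e-01]]
```

View pics/scene0.png

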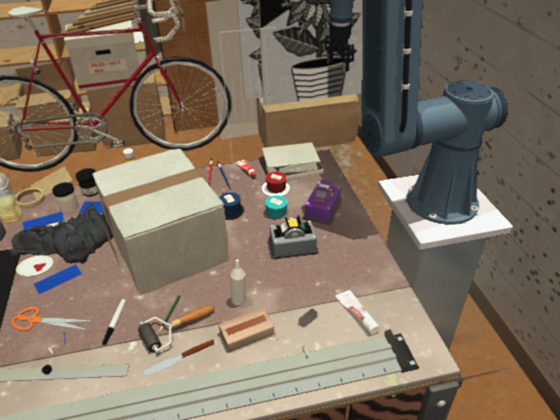

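View pics/top0.png

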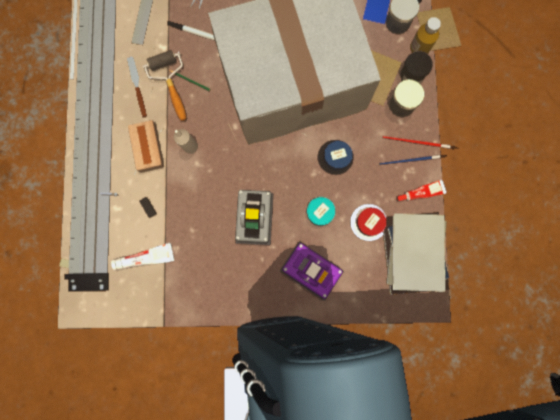

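Candidates for the indicator: grey (253,216) and purple (312,272) in the top picture, so grey is the one. For the tins: red on the white coaster (369,223), dark blue on the black coaster (338,158), and turquoise (321,211), which is a decoy. Red is the target. I'll check both in one close crop and measure the yaw.

Run:
```python
from station import *
import cv2,numpy as np
im=get_image("top"); 
a=cv2.resize(im[180:250,225:285],None,fx=8,fy=8,interpolation=cv2.INTER_CUBIC)
b=cv2.resize(im[190:260,345:395],None,fx=6,fy=8,interpolation=cv2.INTER_CUBIC)
cv2.imwrite("pics/crop.png",np.hstack([a,b])[:,:,::-1])
P=camera_params("top")
for d in cut_out("indicator","top")[:2]:
    m=d["pixels"].astype(np.uint8); p=np.argwhere(m)[:,::-1].astype(float)
    # to plane z=.058
    K=P["camera_matrix"];r=np.c_[p,np.ones(len(p))]@np.linalg.inv(K).T@P["R"]; C=-P["R"].T@P["t"]
    X=C+r*((.058-C[2])/r[:,2:])
    print(d["p"],p.mean(0),cv2.minAreaRect((X[:,:2]*1000).astype(np.float32)),"cam",C)
print(state()["ee_rot"].round(3) if hasattr(state()["ee_rot"],"round") else 0)
```

```text
0.86 [253.93697479 217.32457983] ((510.10107421875, 79.681884765625), (85.77346801757812, 129.90625), 85.97525787353516) cam [3.65233330e-01 7.83324416e-04 1.24253324e+00]
[[ 0.95   0.313  0.   ]
 [ 0.313 -0.95   0.   ]
 [ 0.     0.    -1.   ]]
```

View pics/crop.png

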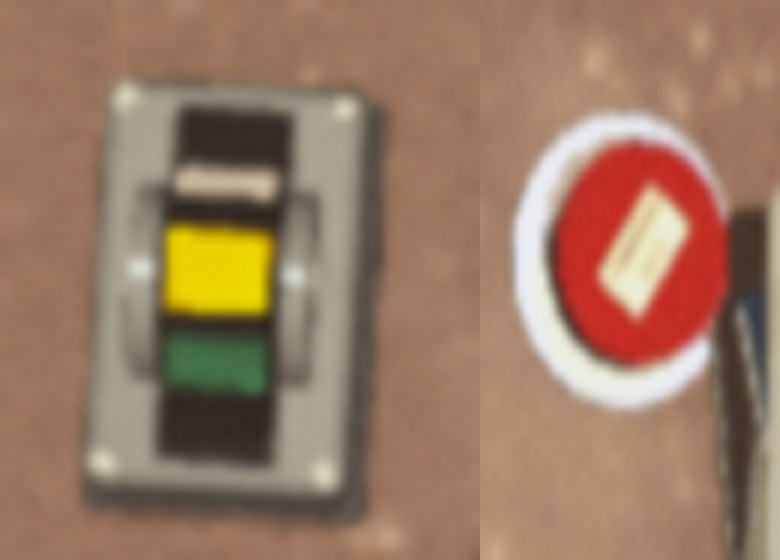

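The crop shows yellow on top (218,270), green nearer the robot, and the red tin on the white coaster. So the wheel is at 0.785 and needs three clicks to red. The housing's yaw is about -4°, with the axle near (0.514, 0.081). I'll turn the tool, close the fingers and go above the near side.

{"name": "apply_moves", "arguments": {
  "delta_pos": [
    [0,0,0],
    [0,0,0],
    [0,0,0],
    [0.0126,-0.0382,0],
    [0.0126,-0.0382,0],
    [0.0126,-0.0382,0],
    [0.0126,-0.0382,0],
    [0.0126,-0.0382,0],
    [0.0126,-0.0382,0],
    [0.0126,-0.0382,0],
    [0.0126,-0.0382,0],
    [0.0126,-0.0382,0],
    [0.0126,-0.0382,0],
    [0.0126,-0.0382,0],
    [0.0126,-0.0382,0],
    [0.0126,-0.0382,0],
    [0.0126,-0.0382,0],
    [0.0126,-0.0382,0],
    [0.0126,-0.0382,0],
    [0.0126,-0.0382,0]
  ],
  "dr": [
    [0,0,0.13],
    [0,0,0.13],
    [0,0,0.13],
    [0,0,0],
    [0,0,0],
    [0,0,0],
    [0,0,0],
    [0,0,0],
    [0,0,0],
    [0,0,0],
    [0,0,0],
    [0,0,0],
    [0,0,0],
    [0,0,0],
    [0,0,0],
    [0,0,0],
    [0,0,0],
    [0,0,0],
    [0,0,0],
    [0,0,0]
  ],
  "fingers": [0,0,0,0,0,0,0,0,0,0,0,0,0,0,0,0,0,0,0,0]
}}

```text
time_s: 3.1
ee_pos: [0.4406, 0.0883, 0.2536]
ee_rot: [[0.997, -0.071, 0.001], [-0.071, -0.997, -0.0], [0.001, 0.0, -1.0]]
force: [1.2, -0.7, 0.9]
gripper_width: -0.0001
grasp_force: 0.0
```

```bash
cat > look.py <<'E'
from station import *
import cv2,numpy as np,sys
s=state();print(s["time_s"],np.round(s["ee_pos"],4),np.round(s["ee_rot"],3).tolist(),np.round(s["force"],1),s["gripper_width"])
im=get_image("wrist");P=camera_params("wrist")
cv2.imwrite(f"pics/{sys.argv[1]}.png",im[:,:,::-1])
for l in("axle","indicator"):
    for d in tip_of(l,"wrist")[:2]:
        x=P["camera_matrix"]@(P["R"]@np.array(d["at"])+P["t"]);print(l,round(d["p"],2),np.round(d["at"],4),np.round(x[:2]/x[2]))
C=-P["R"].T@P["t"]
print("cam",C.round(3))
for a in sys.argv[2:]:
    u,v,z=map(float,a.split(","))
    r=P["R"].T@np.linalg.inv(P["camera_matrix"])@[u,v,1];print(a,(C+r*(z-C[2])/r[2]).round(4))
E
python3 look.py w1
```

```text
3.1 [0.4406 0.0883 0.2536] [[0.997, -0.071, 0.001], [-0.071, -0.997, -0.0], [0.001, 0.0, -1.0]] [ 1.2 -0.7  0.9] -5.69879011416527e-05
axle 0.94 [ 0.379  -0.0563  0.0602] [441. 236.]
axle 0.36 [0.4173 0.3666 0.002 ] [ 34. 206.]
indicator 0.92 [ 5.147e-01  8.460e-02 -2.000e-04] [284.  95.]
indicator 0.67 [ 0.38   -0.0581 -0.0022] [419. 212.]
cam [0.526 0.087 0.372]
```

View pics/w1.png

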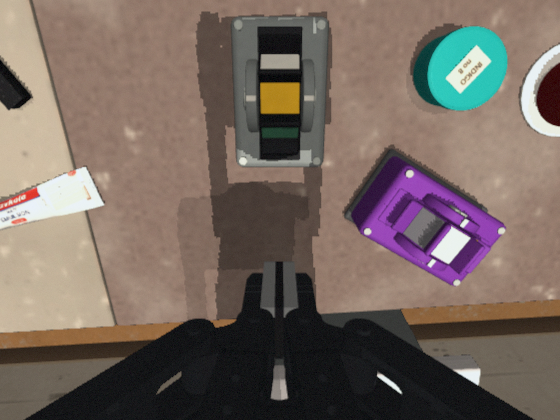

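The wrist view shows the grey indicator at (281,92), yellow face centre (281,98), and screws at (239,24), (321,24), (243,161) and (318,160). The closed fingertip is at (280,265), lined up with the wheel.

```bash
python3 look.py w1b 281,98,.091 239,24,.058 321,24,.058 243,161,.058 318,160,.058 280,265,.2316
```

```text
3.25 [0.4403 0.0884 0.2532] [[0.998, -0.067, -0.0], [-0.067, -0.998, 0.0], [-0.0, -0.0, -1.0]] [-0.3 -0.  -0.5] 4.010364261740024e-05
axle 0.65 [0.5199 0.0826 0.0568] [279.  88.]
axle 0.58 [ 0.3777 -0.0573  0.0604] [436. 235.]
indicator 0.9 [ 0.3771 -0.0586  0.0027] [415. 214.]
indicator 0.56 [0.5145 0.0829 0.0006] [279.  93.]
cam [0.524 0.082 0.371]
281,98,.091 [0.513  0.0814 0.091 ]
239,24,.058 [0.5698 0.1107 0.058 ]
321,24,.058 [0.5654 0.0461 0.058 ]
243,161,.058 [0.4603 0.1186 0.058 ]
318,160,.058 [0.4567 0.0519 0.058 ]
280,265,.2316 [0.4484 0.0868 0.2316]
```

{"name": "apply_moves", "arguments": {
  "delta_pos": [
    [0,0.0015,0.034],
    [0,0,0.034],
    [0,0,0.033],
    [0,0,0.033],
    [0,0,0],
    [0.01,0,0],
    [0.01,0,0],
    [0.01,0,0],
    [0.006,0,0],
    [0.004,0,0],
    [0.004,0,0],
    [0.003,0,0],
    [0,0,0]
  ],
  "dr": [
    [0,0,0],
    [0,0,0],
    [0,0,0],
    [0,0,0],
    [0,0,0],
    [0,0,0],
    [0,0,0],
    [0,0,0],
    [0,0,0],
    [0,0,0],
    [0,0,0],
    [0,0,0],
    [0,0,0]
  ],
  "fingers": [0,0,0,0,0,0,0,0,0,0,0,0,0]
}}

```text
time_s: 4.7
ee_pos: [0.487, 0.0817, 0.1192]
ee_rot: [[0.997, -0.071, -0.0], [-0.071, -0.997, 0.0], [-0.0, -0.0, -1.0]]
force: [-0.7, 0.8, 0.2]
gripper_width: -0.0001
grasp_force: 0.3
```

```bash
python3 look.py w2
```

```text
4.7 [0.487  0.0817 0.1192] [[0.997, -0.071, -0.0], [-0.071, -0.997, 0.0], [-0.0, -0.0, -1.0]] [-0.7  0.8  0.2] -0.00014543602430115105
axle 0.69 [ 0.3776 -0.0565  0.0615] [510. 389.]
indicator 0.96 [ 0.3815 -0.0576  0.0028] [466. 324.]
indicator 0.67 [0.5122 0.0815 0.0035] [278. 175.]
cam [0.571 0.076 0.237]
```

View pics/w2.png

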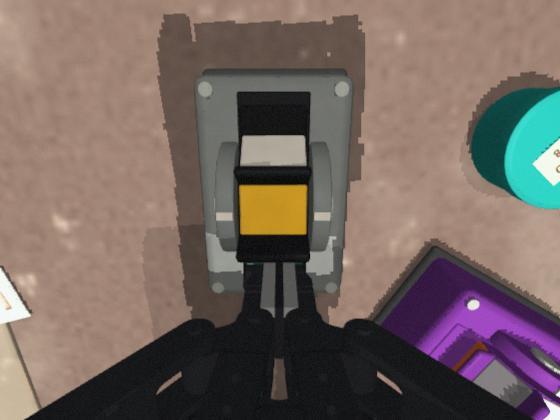

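The fingertip (280,265) is just touching the near rib, and yellow is still on top. I'll push on gently.

{"name": "apply_moves", "arguments": {
  "delta_pos": [
    [0.003,0,0],
    [0.003,0,0],
    [0.003,0,0],
    [0,0,0]
  ],
  "dr": [
    [0,0,0],
    [0,0,0],
    [0,0,0],
    [0,0,0]
  ],
  "fingers": [0,0,0,0]
}}

```text
time_s: 5.25
ee_pos: [0.4966, 0.0809, 0.1194]
ee_rot: [[0.997, -0.071, 0.001], [-0.071, -0.997, -0.0], [0.001, 0.0, -1.0]]
force: [0.9, -0.1, -0.0]
gripper_width: 0.0002
grasp_force: 0.0
```

{"name": "apply_moves", "arguments": {
  "delta_pos": [
    [0.003,0,0],
    [0,0,0]
  ],
  "dr": [
    [0,0,0],
    [0,0,0]
  ],
  "fingers": [0,0]
}}

```text
time_s: 5.45
ee_pos: [0.4993, 0.0807, 0.1193]
ee_rot: [[0.997, -0.071, 0.0], [-0.071, -0.997, -0.0], [0.0, 0.0, -1.0]]
force: [-0.2, 0.2, -0.8]
gripper_width: 0.0001
grasp_force: 0.0
```

{"name": "apply_moves", "arguments": {
  "delta_pos": [
    [0.003,0,0],
    [0,0,0]
  ],
  "dr": [
    [0,0,0],
    [0,0,0]
  ],
  "fingers": [0,0]
}}

```text
time_s: 5.65
ee_pos: [0.5023, 0.0805, 0.1194]
ee_rot: [[0.997, -0.071, 0.0], [-0.071, -0.997, -0.0], [0.0, -0.0, -1.0]]
force: [-0.6, -0.1, 0.2]
gripper_width: 0.0001
grasp_force: 0.0
```

```bash
python3 look.py w3
```

```text
5.65 [0.5023 0.0805 0.1194] [[0.997, -0.071, 0.0], [-0.071, -0.997, -0.0], [0.0, -0.0, -1.0]] [-0.6 -0.1  0.2] 5.4208559653461933e-05
axle 0.89 [ 0.3763 -0.0548  0.0596] [500. 406.]
indicator 0.64 [ 0.38   -0.0579 -0.003 ] [459. 337.]
indicator 0.58 [0.5142 0.0812 0.001 ] [278. 193.]
cam [0.586 0.075 0.237]
```

View pics/w3.png

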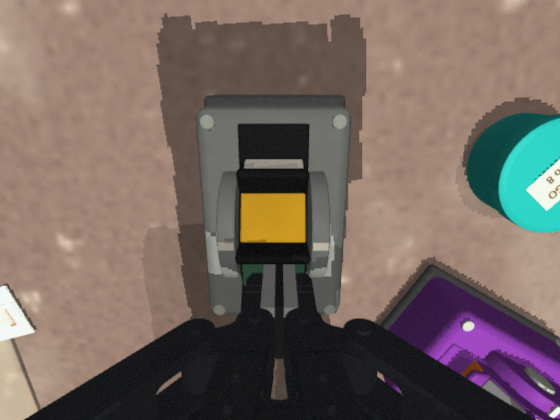

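The wheel has started to turn: yellow is at (273,218) while the index marks stay at row 245. I'll write a numeric wheel-angle reader and push on.

```bash
cat > ang.py <<'E'
from station import *
import cv2,numpy as np,sys
A=np.array([.513,.0817,.056]);ux=np.array([.9975,-.0712,0])
s=state();print(s["time_s"],np.round(s["ee_pos"],4),"xind",round(float((np.array(s["ee_pos"])-A)@ux),4))
im=get_image("wrist");P=camera_params("wrist")
n=sys.argv[1]; cv2.imwrite(f"pics/{n}.png",im[:,:,::-1])
C=-P["R"].T@P["t"];Ki=np.linalg.inv(P["camera_matrix"])
H=cv2.cvtColor(im,cv2.COLOR_RGB2HSV).astype(int)
a=np.arange(-80,81,2);uy=np.array([.0712,.9975,0])
names={"yellow":(.785,18,33),"green":(1.571,50,88),"blue":(2.356,98,128),"red":(3.142,170,6),"orange":(4.712,7,16)}
# sample each wheel angle on the 35 mm circle, 9 columns over the width
out=[]
for t in np.radians(a):
    v=[]
    for w in np.linspace(-.012,.012,9):
        x=P["camera_matrix"]@(P["R"]@(A+uy*w+.035*(np.sin(t)*ux+[0,0,np.cos(t)]))+P["t"]);x=(x[:2]/x[2]).round().astype(int)
        if 0<=x[1]<420 and 0<=x[0]<560:v.append(H[x[1],x[0]])
    h,S,V=np.median(v,0) if v else (0,0,0)
    c="."
    if S>90 and V>40:
        for k,(q,lo,hi) in names.items():
            if (lo<=h<=hi) if lo<hi else (h>=lo or h<=hi): c=k[0]
    elif V>90 and S<70: c="w"
    out.append(c)
print("".join(out),"  (deg -80..80 step 2, centre char 40)")
for k in names:
    i=[j for j,c in enumerate(out) if c==k[0]]
    if i: print(k,"spans",a[i[0]],a[i[-1]])
E
python3 ang.py n1
```

```text
5.8 [0.5018 0.0806 0.1193] xind -0.0111
.............................................yyyyyyyyyyyyyyyyyyy..............www   (deg -80..80 step 2, centre char 40)
yellow spans 10 46
```

{"name": "apply_moves", "arguments": {
  "delta_pos": [
    [0.002,0,0],
    [0.002,0,0],
    [0,0,0]
  ],
  "dr": [
    [0,0,0],
    [0,0,0],
    [0,0,0]
  ],
  "fingers": [0,0,0]
}}

```text
time_s: 6.15
ee_pos: [0.5063, 0.0802, 0.1194]
ee_rot: [[0.997, -0.071, 0.001], [-0.071, -0.997, -0.0], [0.001, -0.0, -1.0]]
force: [0.9, 1.0, 0.7]
gripper_width: 0.0001
grasp_force: 0.5
```

```bash
python3 ang.py n2
```

```text
6.15 [0.5063 0.0802 0.1194] xind -0.0066
........................................ggggggggg....yyyyyyyyyyyyyyyyyyyy........   (deg -80..80 step 2, centre char 40)
yellow spans 26 64
green spans 0 16
```

The wheel snapped home on green: yellow is now centred at +45°. I'll lift, go back behind the next rib, and push to the same depth.

{"name": "apply_moves", "arguments": {
  "delta_pos": [
    [0,0,-0.01],
    [0,0,-0.01],
    [0,0,0],
    [-0.017,0,0],
    [-0.017,0,0],
    [0,0,0],
    [0,0,0.01],
    [0,0,0.01],
    [0,0,0],
    [0.007,0,0],
    [0.007,0,0],
    [0.004,0,0],
    [0.003,0,0],
    [0.003,0,0],
    [0.003,0,0],
    [0,0,0]
  ],
  "dr": [
    [0,0,0],
    [0,0,0],
    [0,0,0],
    [0,0,0],
    [0,0,0],
    [0,0,0],
    [0,0,0],
    [0,0,0],
    [0,0,0],
    [0,0,0],
    [0,0,0],
    [0,0,0],
    [0,0,0],
    [0,0,0],
    [0,0,0],
    [0,0,0]
  ],
  "fingers": [0,0,0,0,0,0,0,0,0,0,0,0,0,0,0,0]
}}

```text
time_s: 7.8
ee_pos: [0.4994, 0.0807, 0.1194]
ee_rot: [[0.997, -0.071, 0.001], [-0.071, -0.997, -0.0], [0.001, -0.0, -1.0]]
force: [0.4, 0.3, -0.3]
gripper_width: 0.0001
grasp_force: 0.0
```

```bash
python3 ang.py n3
```

```text
7.8 [0.4994 0.0807 0.1194] xind -0.0135
.............................ww.b..........ggggggggggggggggggg............yyyyyyy   (deg -80..80 step 2, centre char 40)
yellow spans 68 80
green spans 6 42
blue spans -16 -16
```

{"name": "apply_moves", "arguments": {
  "delta_pos": [
    [0.002,0,0],
    [0.002,0,0],
    [0.002,0,0],
    [0,0,0]
  ],
  "dr": [
    [0,0,0],
    [0,0,0],
    [0,0,0],
    [0,0,0]
  ],
  "fingers": [0,0,0,0]
}}

```text
time_s: 8.25
ee_pos: [0.5052, 0.0803, 0.1194]
ee_rot: [[0.997, -0.071, 0.0], [-0.071, -0.997, -0.0], [0.0, -0.0, -1.0]]
force: [0.4, 0.8, -0.6]
gripper_width: 0.0001
grasp_force: 0.0
```

```bash
python3 ang.py n4
```

```text
8.25 [0.5052 0.0803 0.1194] xind -0.0077
...................................w.bbbbbbbb.....gggggggggggggggggggg...........   (deg -80..80 step 2, centre char 40)
green spans 20 58
blue spans -6 8
```

Green is centred at 39°, well past half, so it's probably just finishing the snap. I'll lift and check.

{"name": "apply_moves", "arguments": {
  "delta_pos": [
    [0,0,-0.01],
    [0,0,-0.01],
    [0,0,0],
    [-0.017,0,0],
    [-0.017,0,0],
    [0,0,0]
  ],
  "dr": [
    [0,0,0],
    [0,0,0],
    [0,0,0],
    [0,0,0],
    [0,0,0],
    [0,0,0]
  ],
  "fingers": [0,0,0,0,0,0]
}}

```text
time_s: 8.9
ee_pos: [0.4692, 0.0831, 0.1391]
ee_rot: [[0.997, -0.071, -0.001], [-0.071, -0.997, 0.0], [-0.001, -0.0, -1.0]]
force: [-0.1, -0.1, -0.2]
gripper_width: 0.0003
grasp_force: 0.0
```

```bash
python3 ang.py n5
```

```text
8.9 [0.4692 0.0831 0.1391] xind -0.0438
.............rrrr................bbbbbbbbbbbbbbbbbbb.......gggggggggggggggggggggg   (deg -80..80 step 2, centre char 40)
green spans 38 80
blue spans -14 22
red spans -54 -48
```

View pics/n5.png

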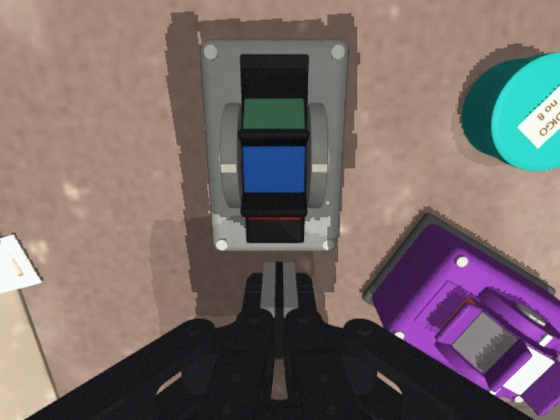

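Blue is home on top (274,168), level with the index marks (row 168), and red is next below. Third and last click.

{"name": "apply_moves", "arguments": {
  "delta_pos": [
    [0,0,0.01],
    [0,0,0.01],
    [0,0,0],
    [0.009,0,0],
    [0.008,0,0],
    [0.004,0,0],
    [0.003,0,0],
    [0.003,0,0],
    [0.003,0,0],
    [0.002,0,0],
    [0.002,0,0],
    [0.002,0,0],
    [0,0,0]
  ],
  "dr": [
    [0,0,0],
    [0,0,0],
    [0,0,0],
    [0,0,0],
    [0,0,0],
    [0,0,0],
    [0,0,0],
    [0,0,0],
    [0,0,0],
    [0,0,0],
    [0,0,0],
    [0,0,0],
    [0,0,0]
  ],
  "fingers": [0,0,0,0,0,0,0,0,0,0,0,0,0]
}}

```text
time_s: 10.25
ee_pos: [0.5073, 0.0802, 0.1195]
ee_rot: [[0.997, -0.071, 0.001], [-0.071, -0.997, -0.0], [0.001, -0.0, -1.0]]
force: [1.5, -0.5, -0.2]
gripper_width: -0.0001
grasp_force: 0.5
```

```bash
python3 ang.py n6
```

```text
10.25 [0.5073 0.0802 0.1195] xind -0.0055
....................................wrrrrrrrrrrrrr....bbbbbbbbbbbbbbbbbbbb.......   (deg -80..80 step 2, centre char 40)
blue spans 28 66
red spans -6 18
```

Snapped to red (blue is at +47°). I'll lift, retreat and check.

{"name": "apply_moves", "arguments": {
  "delta_pos": [
    [0,0,-0.01],
    [0,0,-0.01],
    [0,0,-0.02],
    [-0.02,0,-0.02],
    [-0.02,0,-0.02],
    [-0.02,0,-0.02],
    [0,0,0],
    [0,0,0]
  ],
  "dr": [
    [0,0,0],
    [0,0,0],
    [0,0,0],
    [0,0,0],
    [0,0,0],
    [0,0,0],
    [0,0,0],
    [0,0,0]
  ],
  "fingers": [0,0,0,0,0,0,0,0]
}}

```text
time_s: 11.1
ee_pos: [0.4476, 0.0845, 0.2203]
ee_rot: [[0.997, -0.071, 0.003], [-0.071, -0.997, -0.0], [0.003, 0.0, -1.0]]
force: [0.6, -0.1, 0.2]
gripper_width: -0.0004
grasp_force: 0.0
```

```bash
python3 ang.py n7
python3 - <<'E'
from station import *
get_image("top")
print([(round(d["p"],2),d["at"]) for d in tip_of("indicator","top")])
E
```

```text
11.1 [0.4476 0.0845 0.2203] xind -0.0654
...............................rrrrrrrrrrrrrrrrrrrr........bbbbbbbbbbbbbbbbb.....   (deg -80..80 step 2, centre char 40)
blue spans 38 70
red spans -18 20
[]
```

View pics/n7.png

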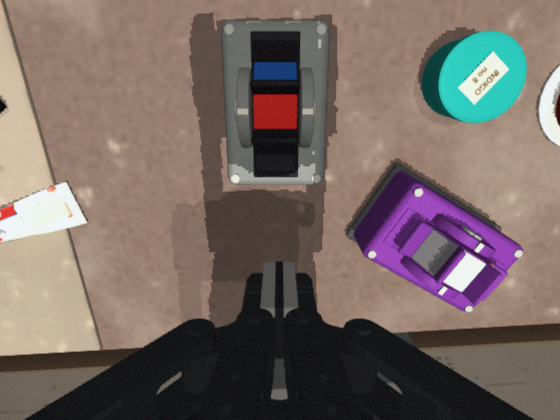

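Red (275,112) lies level on top, in line with the index marks (row 111). The indicator stands where it was and the arm is clear of everything, so I'm handing in.

```bash
python3 -c "from station import *;print(close_job())"
```

```text
the job is handed in; nothing more can be done
None
```

I pushed the grey indicator's wheel three clicks, from yellow to red, to match the red tin on the white coaster. In the last wrist picture red lies level on top with the arm clear of everything, and I handed the job in.

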